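# Level the rocking kettle stand

## Robot

A 7-joint arm with a two-finger parallel gripper is mounted at the origin on a cart in front of the work surface, level with it; the furniture and walls round the work are solid. World frame = base frame: x ahead of the robot, y to its left, z up, the work surface at z = 0. Lengths are in m, angles in rad, forces in N, time in s.
With the tool pointing down it reaches from about 0.4 to 0.925 m from the base axis. Payload 5.6 kg.
Tool frame: the origin (TCP) lies on the centre line of the jaws, within the pads' length; the fingertips stand 17 mm ahead of it and the grasp point (between the pads) lies 2 mm behind it; z points along the fingers, y is the line along which they close (so a half turn about z gives the same grasp; the last joint's range is limited). The gripper opens to 85 mm and grips with 20 to 120 N. Pads are 22 mm wide; open, the fingers measure 114 mm over their backs; the gripper's body (76 mm by 85 mm) begins 54 mm behind the grasp point. The pads swing forward as they close: fully open they stand 13 mm farther back than shut.
Start: joints at [-1.393, 0.468, -0.012, 1.603, 0.006, 1.071, -0.056], TCP at [0.142, 0.634, 0.248] pointing down, gripper open.
Joint ranges: [-2.53, 2.53], [-0.31, 2.02], [-1.57, 1.55], [0.28, 2.44], [-1.29, 4.43], [0.15, 1.84], [-2.92, 2.92]. Speed limits (rad/s): [2.57, 2.57, 3.14, 3.14, 3.14, 3.14, 3.14].

## Interface

Orientations are given as a rotation vector (axis times angle).
In Python, from cell import telemetry, grab_frame, camera_params, bot gives the robot as it stands.
- The arm moves only by the tool play_rows, never from a script. Its argument "moves" is one flat list of numbers, 6 for each row, row after row: the shift along the tool's x, y, z in m, then the turn, a rotation vector about the tool's x, y, z in degrees. A call has 1 to 10 rows; each row shifts and turns the commanded pose from where the row before left it, along the tool's axes as they then stand; what a row does not reach is not made up. A row lasts 1/10 s, in which the tool goes at most 50 mm and 8.59 degrees, less where a joint would pass 70% of its speed; a pose out of reach is approached as far as the arm can. A call with a gripper value outside its range is refused whole. "hand" is the opening, from 0 (shut) to 1 (fully open), set as the call begins (left out, the last holds). The fingers move at their own pace and stop on an object; "squeeze" is the grip in N (left out, the last holds). Time passes only in rows, so rows that do not move let the fingers close. It gives the time, the measured TCP pose, the force, the opening and the grip force at its end, in the units of the state.
- telemetry.observe(): the state, without advancing time (a new reading comes with each control period).
- grab_frame(name): name is "side" or "top" or "wrist"; returns (picture, depth): 400x640x3 uint8, blue, green, red; 400x640 float32, m along the optical axis (not along the pixel's ray), 0 where there is no reading.
- camera_params(name): a dict with "camera_matrix" (3x3 intrinsics, pixels), "position" and "rotation" of the camera in the world; the wrist camera has in their place "tool_from_camera" (4x4, takes a point from camera to tool coordinates, whose origin is the TCP and whose axes are the flange's). Camera axes: x right, y down, z forward; pixel columns grow to the right and rows downward; lengths in m; the calibration is good to about 2 mm. A picture is of the moment at which its call begins: read the wrist's pose just before it. camera_params takes no time and is no camera call.
- bot.job_done(): hands the job in; it is judged then, once.
The state is a dict: "time": time; "q": joint angles; "joint_vel": joint speeds; "joint_efforts": joint torques, N m; "eef_pos": TCP position; "ee_rot": TCP orientation; "ft_force": force on the tool from outside, world axes, zero at the start; "moment": the same for the moment, N m; "opening": finger opening in m; "grasp_force": force on a finger pad.
Only numpy, scipy, OpenCV 4.12 (cv2) and the standard library are available. Lean on these libraries where they do the work, as an engineer would, in place of code of your own. Each camera call takes 0.05 s, during which the arm holds its last target. There are 200 camera calls.

## Task

The wooden stand under the kettle rocks, because its adjustable foot at the front left does not reach the worktop. Screw that foot down with the slanted black knob beside it, only so far that the stand no longer rocks: all four feet must carry weight, and none may be lifted by screwing too far. Leave the stand where it is with the kettle and spice jar standing on it, and do not disturb the things around it.

Things in the scene. Friction and masses are not known exactly. Their poses are not given: they have to be found in the camera images.
- stand: Loose wooden kettle stand, board 260 (x) by 300 (y) by 18 mm, top 53 mm above the worktop; origin at worktop level under its centre, x to its back, y to its left. Rubber feet at x +-100, y +-120 mm give about 1 mm under load. The front left one is adjustable, at first 1 to 7 mm clear of the worktop; the board rests on the other three and rocks over the diagonal front right - back left. 2.9 kg
- knob_center (a point): Grip point on the axis of the round fluted black knob (50 mm wide, 36 mm long, on a sloping metal housing), 20 mm above its lower face, 26 mm above the housing. Axes are the stand's; the point does not turn. Knob axis leans 30 deg from vertical to the stand's left (+y). Clockwise seen from above lowers the foot 3 mm per rad; stiff (0.06 N m), stays as left; 3 rad of travel beyond level
- press_spot (a point): Clear spot on the board's top near its front edge, between knob and spice jar, 112 mm in front of and 75 mm left of the board's centre: press down here to feel whether the stand rocks. It gives way at about 2 to 6 N, sinks 0.82 times the foot's clearance, then turns firm (20 N/mm). Lowering the foot by its sinking under 10 N, divided by 0.82, plus 0.8 mm is right; 1 mm more or less is still good
- kettle: Light jug kettle with black handle, 150 x 196 x 226 mm, about 1 kg, standing loose on the right back part of the board; origin at the centre of its underside
- spice_jar: Spice jar with green lid, 46 x 46 x 106 mm, standing loose on the front right corner of the board; origin under its centre
- mug: White mug, 82 x 108 x 92 mm, bystander to the right; origin under its centre
- lemon: Lemon, 79 x 57 x 58 mm, bystander front right; origin under its centre
- tin: Low tin, 75 mm in diameter, 58 mm high, bystander to the left; origin under its centre
- jar: Glass jar with grey lid, 70 mm in diameter, 88 mm high, bystander front left; origin under its centre
- mandarin: Mandarin, 48 mm, bystander in front of the stand's right half; origin under its centre
- leg_front_left: The adjustable leg with its sloping housing, knob and foot; part of the stand. Origin level with the undersides of the other feet, on this foot's vertical axis; it does not move with the screw
- leg_front_right: Fixed leg with its rubber foot (domed, 40 mm wide); part of the stand. Origin at the centre of the foot's underside. It or the back left one comes free of the worktop if the adjustable foot is screwed down too far
- leg_back_left: Fixed leg with its rubber foot (domed, 40 mm wide); part of the stand. Origin at the centre of the foot's underside. It or the front right one comes free of the worktop if the adjustable foot is screwed down too far
- leg_back_right: Fixed leg with its rubber foot (domed, 40 mm wide); part of the stand. Origin at the centre of the foot's underside. Diagonally opposite the adjustable leg
Things that resemble listed ones, but are neither listed nor needed, are in the scene too. There is more than one size of the spice_jar; the job needs the smallest.

How it is judged:
By the outcome, as a careful person would: the job done as asked, in the order asked, and still so for the second after the job is handed in, with the robot touching nothing.
It also fails if it takes over 72 s, if anything falls off the work surface, if the arm or the gripper's body presses on something with over 40 N, if the wrist force passes 120 N, or if a joint passes its speed limit or range.

## Working session

There is one attempt and no reset: what is moved stays moved. The work goes in short steps, Python scripts to look and compute and a tool call to move; the robot and the scene stay as the last step left them, time stands still between calls to the robot, and variables do not carry over. Pictures are saved under pics/ and viewed, at most 10 in all, crops included, and the job is handed in when it is done.

Besides the shell and the picture viewer there is one more tool, called by a JSON object that holds its "op" and its "data", one argument or row to a line. play_rows: Moves the arm, as the interface text tells. Its arguments: {"type":"object","properties":{"moves":{"type":"array"},"hand":{"type":"number"},"squeeze":{"type":"number"}},"required":["moves"]}

```bash
mkdir -p pics; cat > h.py <<'E'
import numpy as np,cv2
from cell import telemetry, grab_frame, camera_params, bot
from scipy.spatial.transform import Rotation as R
def snap(n):
    s=telemetry.observe(); im,d=grab_frame(n); p=camera_params(n)
    K=np.array(p["camera_matrix"])
    if n=="wrist":
        T=np.eye(4);T[:3,:3]=R.from_rotvec(s["ee_rot"]).as_matrix();T[:3,3]=s["eef_pos"]
        M=T@np.array(p["tool_from_camera"])
    else:
        M=np.eye(4);r=np.array(p["rotation"]);M[:3,:3]=r if r.shape==(3,3) else R.from_rotvec(r).as_matrix();M[:3,3]=p["position"]
    return im,d,K,M
def cloud(d,K,M):
    v,u=np.mgrid[:d.shape[0],:d.shape[1]]
    P=np.stack([(u-K[0,2])/K[0,0]*d,(v-K[1,2])/K[1,1]*d,d],-1)
    W=P@M[:3,:3].T+M[:3,3]; W[d==0]=np.nan
    return W
def st():
    s=telemetry.observe()
    for k in("time","eef_pos","ee_rot","ft_force","moment","opening","grasp_force"): print(k,np.round(s[k],4))
E
python3 - <<'E'
from h import *
st()
print(telemetry.observe()["q"])
for n in("top","side"):
    im,d,K,M=snap(n); cv2.imwrite(f"pics/{n}.png",im); np.savez(f"{n}.npz",d=d,K=K,M=M,W=cloud(d,K,M),im=im); print(K,M.round(3))
E
```

```text
time 0.0
eef_pos [0.1423 0.6337 0.2473]
ee_rot [-3.4620e-01 -3.1224e+00  2.8000e-03]
ft_force [ 0.5421 -0.473  -0.5831]
moment [ 0.0055 -0.0284 -0.0233]
opening 0.0856
grasp_force 0.0
[-1.39300662  0.46840458 -0.01161347  1.60361452  0.00598961  1.07139266
 -0.05631346]
[[383.336849     0.         324.92837878]
 [  0.         383.336849   195.58318776]
 [  0.           0.           1.        ]] [[ 0.379 -0.84   0.388  0.025]
 [-0.925 -0.342  0.164 -0.247]
 [-0.005 -0.421 -0.907  1.303]
 [ 0.     0.     0.     1.   ]]
[[363.39946092   0.         314.12612522]
 [  0.         363.39946092 205.23419539]
 [  0.           0.           1.        ]] [[ 0.702 -0.308  0.642 -0.115]
 [-0.712 -0.318  0.627 -0.69 ]
 [ 0.011 -0.897 -0.442  0.554]
 [ 0.     0.     0.     1.   ]]
```

View pics/top.png

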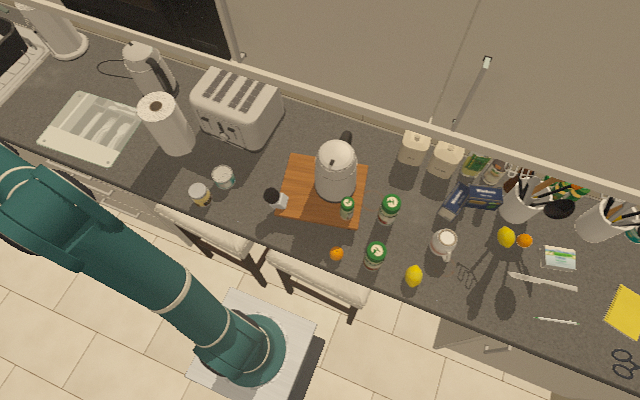

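View pics/side.png

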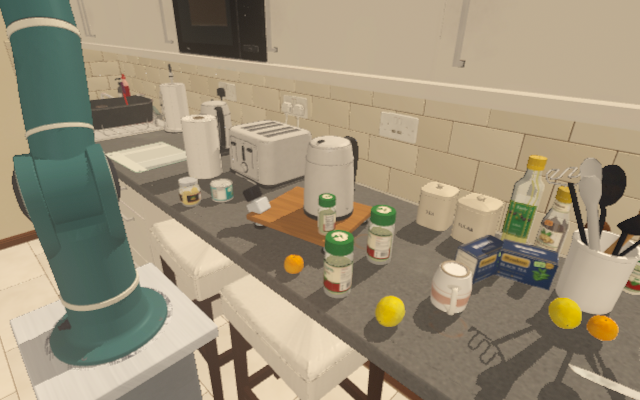

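The top view shows the board at px (277–368, 153–227), with the black knob on its metal housing at (271,196) and the kettle at (337,170). There are three green-lid jars. The one at (347,207) stands on the board's front right corner and is the smallest, so it is the spice_jar. The larger ones at (390,208) and (375,254) stand on the worktop. I'll fit the board pose from depth and enlarge the knob area.

```bash
python3 - <<'E'
from h import *
for n in("top","side"):
    z=np.load(n+".npz"); W=z["W"]; im=z["im"]
    hsv=cv2.cvtColor(im,cv2.COLOR_BGR2HSV)
    m=(abs(W[...,2]-.053)<.012)&(hsv[...,1]>90)&(hsv[...,0]<22)
    m=cv2.morphologyEx(m.astype(np.uint8),cv2.MORPH_OPEN,np.ones((3,3)))
    nc,l,s,c=cv2.connectedComponentsWithStats(m); i=1+s[1:,4].argmax(); m=l==i
    P=W[m]; print(n,m.sum(),"z",np.median(P[:,2]), "rect",s[i])
    r=cv2.minAreaRect(P[:,:2].astype(np.float32)); print(r, cv2.boxPoints(r).round(3).tolist())
    # plane fit
    A=np.c_[P[:,:2],np.ones(len(P))]; print(np.linalg.lstsq(A,P[:,2],rcond=None)[0])
z=np.load("top.npz"); 
a=cv2.resize(z["im"][140:270,180:400],None,fx=3.6,fy=3.6,interpolation=cv2.INTER_CUBIC)
cv2.imwrite("pics/topc.png",a)
W=z["W"]
for v,u in[(192,268),(196,272),(197,281),(195,275),(178,224),(192,200),(253,337),(200,347),(160,337)]: print((u,v),W[v,u].round(3))
E
```

```text
top 3309 z 0.05322130942222136 rect [ 274  153   94   77 3309]
((0.5806838274002075, 0.0004243403673171997), (0.2622295320034027, 0.30016791820526123), 11.169219970703125) [[0.4230000078678131, 0.12200000137090683], [0.48100000619888306, -0.1720000058412552], [0.7379999756813049, -0.12099999934434891], [0.6800000071525574, 0.17299999296665192]]
[ 0.00534085 -0.00203543  0.05026562]
side 1985 z 0.05266896731017001 rect [ 247  187   78   58 1985]
((0.5012060403823853, 0.05302514135837555), (0.36660367250442505, 0.19498369097709656), 57.18397903442383) [[0.3199999928474426, -0.04800000041723251], [0.48399999737739563, -0.15399999916553497], [0.6819999814033508, 0.15399999916553497], [0.5189999938011169, 0.25999999046325684]]
[ 0.01914931 -0.00147935  0.04232681]
(268, 192) [0.471 0.153 0.118]
(272, 196) [0.462 0.132 0.121]
(281, 197) [0.482 0.112 0.09 ]
(275, 195) [0.472 0.127 0.114]
(224, 178) [0.488 0.352 0.049]
(200, 192) [0.392 0.383 0.091]
(337, 253) [ 0.381 -0.139  0.045]
(347, 200) [ 0.527 -0.113  0.159]
(337, 160) [ 0.59  -0.05   0.277]
```

View pics/topc.png

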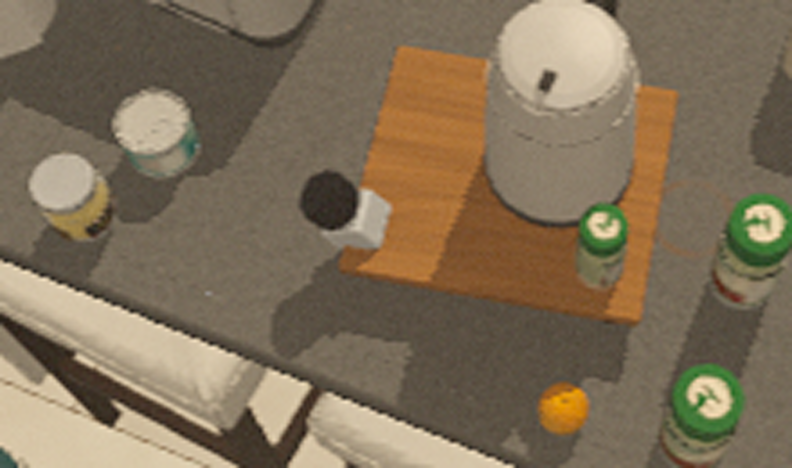

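The board fit is 262×300 mm with its top at z 0.053, centre (0.581, 0.000) and yaw 11.2°, which matches the sizes given. The crop confirms the smallest green-lid jar on the board's front right corner at crop px (602,250), and the knob face at (330,200). Next: fit the knob face and work out targets in tool axes.

```bash
cat >> h.py <<'E'
yaw=np.radians(11.17); C=np.array([.5807,.0004,0]); S=R.from_euler('z',yaw).as_matrix()
A=S@np.array([0,.5,np.sqrt(.75)])  # knob axis up
press=C+S@np.array([-.112,.075,.053])
def delta(p,Rt=None):
    s=telemetry.observe(); T=R.from_rotvec(s["ee_rot"]); print("dpos tool mm",(T.inv().apply(np.array(p)-s["eef_pos"])*1e3).round(1))
    if Rt is not None: print("rot tool deg",np.degrees((T.inv()*Rt).as_rotvec()).round(1))
E
python3 - <<'E'
from h import *
for n in("top","side"):
    z=np.load(n+".npz"); W=z["W"]; im=z["im"]
    L=(W-C)@S  # stand coords
    g=im.max(-1)
    m=(g<75)&(abs(L[...,0]+.1)<.06)&(L[...,1]>.08)&(L[...,1]<.22)&(L[...,2]>.07)&(L[...,2]<.17)
    P=W[m]; h=P@A; t=np.percentile(h,90); f=P[h>t-.004]
    Q=(f-C)@S
    a=S.T@A; e=np.array([0,np.sqrt(.75),-.5])
    print(n,m.sum(),len(f),"h",np.percentile(h,[5,50,90,97]).round(4),"face x range",np.percentile(Q[:,0],[1,99]).round(4),"e range",np.percentile(Q@e,[1,99]).round(4))
    cx=np.mean(np.percentile(Q[:,0],[1,99])); ce=np.mean(np.percentile(Q@e,[1,99]))
    fc=np.array([cx,0,0])+e*ce+a*(np.median(f@A)-C@A)
    g=fc-a*.016; print("face",fc.round(4),"grip stand",g.round(4),"world",(C+S@g).round(4))
print(press)
down=R.from_matrix(S@np.array([[-1,0,0],[0,1,0],[0,0,-1.]]).T)
delta(press+[0,0,.22],down)
print(camera_params("wrist"))
E
```

```text
top 191 82 h [0.0999 0.1249 0.1308 0.1314] face x range [-0.1018 -0.0604] e range [0.0682 0.1088]
face [-0.0811  0.1694  0.1164] grip stand [-0.0811  0.1614  0.1025] world [0.4698 0.143  0.1025]
side 184 44 h [0.0976 0.1123 0.1252 0.1277] face x range [-0.1061 -0.0687] e range [0.0655 0.1028]
face [-0.0874  0.1633  0.1144] grip stand [-0.0874  0.1553  0.1006] world [0.4649 0.1358 0.1006]
[0.45629259 0.05228254 0.053     ]
dpos tool mm [-433.7 -498.6  -24.7]
rot tool deg [ -0.1  -0.  -23.8]
{'camera_matrix': array([[285.06315615,   0.        , 316.09809093],
       [  0.        , 285.06315615, 195.4046591 ],
       [  0.        ,   0.        ,   1.        ]]), 'tool_from_camera': array([[ 6.25468343e-04, -9.58301956e-01, -2.85756837e-01,
         7.35000082e-02],
       [ 9.99999804e-01,  6.03033064e-04,  1.66506798e-04,
        -8.75168959e-04],
       [ 1.27570311e-05, -2.85756886e-01,  9.58302146e-01,
        -1.25725392e-01],
       [ 0.00000000e+00,  0.00000000e+00,  0.00000000e+00,
         1.00000000e+00]])}
```

{"op": "play_rows", "data": {
  "moves": [-0.027,-0.031,-0.002,0,0,0,-0.027,-0.031,-0.002,0,0,0,-0.027,-0.031,-0.002,0,0,0,-0.027,-0.031,-0.002,0,0,0,-0.027,-0.031,-0.002,0,0,0,-0.027,-0.031,-0.002,0,0,0,-0.027,-0.031,-0.002,0,0,0,-0.027,-0.031,-0.002,0,0,0,-0.027,-0.031,-0.002,0,0,0,-0.027,-0.031,-0.002,0,0,0],
  "hand": 0
}}

```text
time: 1.1
eef_pos: [0.3383, 0.2708, 0.2683]
ee_rot: [-0.346, -3.122, 0.0]
ft_force: [0.4, 1.4, 0.0]
opening: -0.0003
grasp_force: 0.0
```

{"op": "play_rows", "data": {
  "moves": [-0.027,-0.031,0,0,0,0,-0.027,-0.031,0,0,0,0,-0.027,-0.031,0,0,0,0,-0.027,-0.031,0,0,0,0,0,0,0,0,0,-8,0,0,0,0,0,-8,0,0,0,0,0,-8,0,0,0,0,0,0,0,0,0,0,0,0]
}}

```text
time: 2.0
eef_pos: [0.416, 0.1279, 0.2682]
ee_rot: [0.305, -3.126, 0.0]
ft_force: [-1.5, 0.2, -0.8]
opening: -0.0003
grasp_force: 0.0
```

```bash
python3 - <<'E'
from h import *
st(); print(telemetry.observe()["q"].round(3) if hasattr(telemetry.observe()["q"],'round') else telemetry.observe()["q"])
down=R.from_matrix(S@np.array([[-1,0,0],[0,1,0],[0,0,-1.]]).T)
delta(press+[0,0,.017],down)
im,d,K,M=snap("wrist"); cv2.imwrite("pics/w1.png",im)
np.savez("w1.npz",d=d,K=K,M=M,W=cloud(d,K,M),im=im)
E
```

```text
time 2.0
eef_pos [0.416  0.1279 0.2682]
ee_rot [ 3.0530e-01 -3.1265e+00  1.0000e-04]
ft_force [-1.5378  0.2178 -0.7691]
moment [ 0.0146 -0.0166 -0.0121]
opening -0.0003
grasp_force 0.0
[-0.691  0.064  0.332  2.096 -0.025  0.985  1.42 ]
dpos tool mm [-25.  -81.9 198.2]
rot tool deg [-0. -0. -0.]
```

View pics/w1.png

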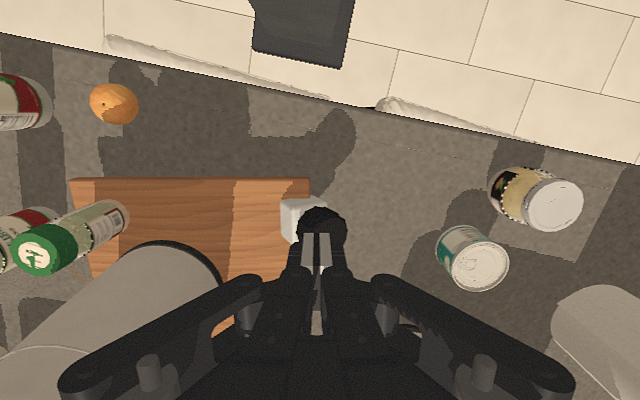

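The wrist view shows the knob at px (323,225) partly behind the fingertips, the white housing at (300,215), the board at (70–310, 178–330), and wide gripper knuckles at (60–575, 280–400). I'll check from depth whether the knuckles clear the knob during the press, and refine the knob position.

```bash
python3 - <<'E'
from h import *
z=np.load("w1.npz"); d=z["d"]; Wt=camera_params("wrist")["tool_from_camera"]
T=cloud(d,z["K"],np.array(Wt))
m=(T[...,2]<.03)&(d>0)
G=T[m]
for a,b in[(-.12,-.1),(-.1,-.08),(-.08,-.06),(-.06,-.05),(-.05,-.04),(-.04,-.02),(-.02,.03)]:
    g=G[(G[:,2]>a)&(G[:,2]<b)]
    if len(g):print(a,b,len(g),"x",np.percentile(g[:,0],[0.5,99.5]).round(3),"y",np.percentile(g[:,1],[.5,99.5]).round(3))
W=z["W"]; L=(W-C)@S; im=z["im"]
# board corners in wrist view & knob
b=(abs(L[...,2]-.053)<.006)&(im[...,2]>im[...,0]*1.5)&(np.abs(L[...,:2])<.2).all(-1)
print("board ",b.sum(),np.percentile(L[b],[.5,99.5],axis=0).round(4).tolist())
k=(im.max(-1)<75)&(abs(L[...,0]+.1)<.06)&(L[...,1]>.08)&(L[...,1]<.22)&(L[...,2]>.07)&(L[...,2]<.14)
P=L[k]; a=np.array([0,.5,.75**.5]); e=np.array([0,.75**.5,-.5])
print("knob",k.sum(),"x",np.percentile(P[:,0],[1,99]).round(4),"h",np.percentile(P@a,[5,50,95]).round(4),"e",np.percentile(P@e,[1,99]).round(4))
E
```

```text
-0.1 -0.08 2632 x [0.017 0.022] y [-0.019  0.019]
-0.08 -0.06 25109 x [-0.003  0.021] y [-0.06  0.06]
-0.06 -0.05 8502 x [-0.007  0.019] y [-0.052  0.051]
-0.05 -0.04 4652 x [-0.007  0.018] y [-0.044  0.044]
-0.04 -0.02 5854 x [-0.009  0.015] y [-0.037  0.036]
-0.02 0.03 3611 x [-0.105  0.013] y [-0.216  0.013]
board  15859 [[-0.1301, -0.1472, 0.0479], [0.0899, 0.144, 0.057]]
knob 1238 x [-0.1067 -0.0714] h [0.1549 0.1813 0.185 ] e [0.0662 0.1117]
```

{"op": "play_rows", "data": {
  "moves": [-0.008,-0.027,0,0,0,0,-0.008,-0.027,0,0,0,0,-0.009,-0.028,0,0,0,0,0,0,0.04,0,0,0,0,0,0.04,0,0,0,0,0,0.04,0,0,0,0,0,0.03,0,0,0,0,0,0.025,0,0,0,0,0,0.015,0,0,0,0,0,0,0,0,0]
}}

```text
time: 3.05
eef_pos: [0.4553, 0.0522, 0.0764]
ee_rot: [0.308, -3.122, 0.002]
ft_force: [0.2, -0.5, -0.3]
opening: 0.0004
grasp_force: 0.0
```

{"op": "play_rows", "data": {
  "moves": [0,0,0,0,0,0]
}}

```text
time: 3.15
eef_pos: [0.457, 0.0525, 0.0785]
ee_rot: [0.309, -3.126, 0.0]
ft_force: [0.3, 0.6, 0.2]
opening: 0.0
grasp_force: 0.0
```

{"op": "play_rows", "data": {
  "moves": [0,0,0.005,0,0,0,0,0,0.002,0,0,0,0,0,0,0,0,0]
}}

```text
time: 3.45
eef_pos: [0.457, 0.0526, 0.0716]
ee_rot: [-0.31, 3.126, 0.0]
ft_force: [0.0, 0.9, -0.5]
opening: -0.0001
grasp_force: 0.0
```

{"op": "play_rows", "data": {
  "moves": [0,0,0.001,0,0,0,0,0,0,0,0,0]
}}

```text
time: 3.65
eef_pos: [0.4569, 0.0525, 0.0704]
ee_rot: [-0.311, 3.126, 0.0]
ft_force: [-1.1, -0.2, -0.2]
opening: 0.0
grasp_force: 0.0
```

{"op": "play_rows", "data": {
  "moves": [0,0,0.001,0,0,0,0,0,0,0,0,0]
}}

```text
time: 3.85
eef_pos: [0.4568, 0.0525, 0.0693]
ee_rot: [-0.311, 3.126, 0.0]
ft_force: [0.3, -0.2, 0.3]
opening: 0.0002
grasp_force: 0.0
```

{"op": "play_rows", "data": {
  "moves": [0,0,0.001,0,0,0,0,0,0,0,0,0]
}}

```text
time: 4.05
eef_pos: [0.4567, 0.0526, 0.0683]
ee_rot: [0.311, -3.126, -0.0]
ft_force: [-0.7, 0.1, 3.6]
opening: -0.0
grasp_force: 1.4
```

{"op": "play_rows", "data": {
  "moves": [0,0,0.001,0,0,0,0,0,0,0,0,0]
}}

```text
time: 4.25
eef_pos: [0.4564, 0.0527, 0.0672]
ee_rot: [0.311, -3.125, -0.0]
ft_force: [-1.5, 1.5, 3.0]
opening: 0.0001
grasp_force: 1.8
```

{"op": "play_rows", "data": {
  "moves": [0,0,0.001,0,0,0,0,0,0,0,0,0]
}}

```text
time: 4.45
eef_pos: [0.4564, 0.0527, 0.0662]
ee_rot: [0.311, -3.125, -0.001]
ft_force: [-2.4, 0.9, 5.0]
opening: -0.0003
grasp_force: 2.6
```

{"op": "play_rows", "data": {
  "moves": [0,0,0.0005,0,0,0,0,0,0,0,0,0]
}}

```text
time: 4.65
eef_pos: [0.4564, 0.0527, 0.066]
ee_rot: [0.311, -3.125, -0.001]
ft_force: [-4.7, 1.2, 9.0]
opening: 0.0001
grasp_force: 4.4
```

{"op": "play_rows", "data": {
  "moves": [0,0,0.0005,0,0,0,0,0,0,0,0,0]
}}

```text
time: 4.85
eef_pos: [0.4563, 0.0527, 0.0658]
ee_rot: [0.311, -3.125, -0.001]
ft_force: [-5.0, 1.1, 12.1]
opening: -0.0001
grasp_force: 6.4
```

{"op": "play_rows", "data": {
  "moves": [0,0,0.0005,0,0,0,0,0,0,0,0,0]
}}

```text
time: 5.05
eef_pos: [0.4563, 0.0527, 0.0656]
ee_rot: [0.311, -3.125, -0.002]
ft_force: [-5.6, 1.1, 16.8]
opening: 0.0001
grasp_force: 8.4
```

{"op": "play_rows", "data": {
  "moves": [0,0,-0.002,0,0,0,0,0,-0.002,0,0,0,0,0,0,0,0,0]
}}

```text
time: 5.35
eef_pos: [0.4574, 0.0523, 0.069]
ee_rot: [-0.31, 3.125, -0.0]
ft_force: [1.0, 0.1, 2.0]
opening: 0.0001
grasp_force: 1.2
```

{"op": "play_rows", "data": {
  "moves": [0,0,-0.0003,0,0,0,0,0,0,0,0,0]
}}

```text
time: 5.55
eef_pos: [0.4568, 0.0523, 0.0689]
ee_rot: [0.31, -3.126, 0.0]
ft_force: [0.2, 0.6, 0.3]
opening: 0.0001
grasp_force: 0.1
```

{"op": "play_rows", "data": {
  "moves": [0,0,-0.0003,0,0,0,0,0,0,0,0,0]
}}

```text
time: 5.75
eef_pos: [0.4567, 0.0524, 0.0693]
ee_rot: [0.31, -3.126, 0.0]
ft_force: [0.3, 0.3, -0.1]
opening: 0.0002
grasp_force: 0.0
```

{"op": "play_rows", "data": {
  "moves": [0,0,-0.0003,0,0,0,0,0,0,0,0,0]
}}

```text
time: 5.95
eef_pos: [0.4568, 0.0525, 0.0697]
ee_rot: [-0.311, 3.126, 0.0]
ft_force: [0.1, 0.4, 0.4]
opening: -0.0002
grasp_force: 0.0
```

{"op": "play_rows", "data": {
  "moves": [0,0,-0.0003,0,0,0,0,0,0,0,0,0]
}}

```text
time: 6.15
eef_pos: [0.4568, 0.0525, 0.07]
ee_rot: [-0.311, 3.126, 0.0]
ft_force: [0.1, -0.5, 0.6]
opening: -0.0003
grasp_force: 0.0
```

{"op": "play_rows", "data": {
  "moves": [0,0,-0.0003,0,0,0,0,0,0,0,0,0]
}}

```text
time: 6.35
eef_pos: [0.4568, 0.0525, 0.0703]
ee_rot: [-0.31, 3.126, 0.0]
ft_force: [0.5, -0.5, -0.1]
opening: -0.0002
grasp_force: 0.0
```

Contact is at z 0.0689, and 10 N is reached at 0.0659, so the sink is 3.0 mm. The foot must go down 3.0/0.82 + 0.8 ≈ 4.46 mm, which is 1.49 rad or about 85°. Next I lift off, tilt by 30° and open the hand.

{"op": "play_rows", "data": {
  "moves": [0,0,-0.02,0,0,0,0,0,-0.035,0,0,0,0,0,-0.035,0,0,0,0,0,-0.035,0,0,0,0,0.02,0,7.5,0,0,0,0.02,0,7.5,0,0,0,0.02,0,7.5,0,0,0,0.02,0,7.5,0,0,0,0,0,0,0,0,0,0,0,0,0,0],
  "hand": 1
}}

```text
time: 7.35
eef_pos: [0.4411, 0.1274, 0.1798]
ee_rot: [-0.302, 2.981, -0.775]
ft_force: [0.3, -0.9, 0.3]
opening: 0.0856
grasp_force: 0.0
```

```bash
cat >> h.py <<'E'
a_=np.array([0,.5,.75**.5]); e_=np.array([0,.75**.5,-.5])
grip=C+S@(np.array([-.087,0,0])+.168*a_+.088*e_)
Rg=R.from_matrix(S@np.array([[-1,0,0],e_,-a_]).T)
E
python3 - <<'E'
from h import *
st();print(np.round(telemetry.observe()["q"],2)); print(grip); delta(grip+.09*A,Rg)
E
```

```text
time 7.35
eef_pos [0.4411 0.1274 0.1798]
ee_rot [-0.3023  2.9813 -0.7753]
ft_force [ 0.2545 -0.8655  0.289 ]
moment [ 0.3839  0.1464 -0.0257]
opening 0.0856
grasp_force 0.0
[-1.03  0.37  0.46  2.09  0.38  0.95  0.93]
[0.46431203 0.14072163 0.10149227]
dpos tool mm [-25.7  46.8 -25.8]
rot tool deg [ 0.9 -0.   0.4]
```

{"op": "play_rows", "data": {
  "moves": [-0.008,0.016,-0.015,0,0,0,-0.009,0.016,-0.011,0.9,0,0.4,-0.009,0.015,0,0,0,0,0,0,0,0,0,0,0,0,0,0,0,0]
}}

```text
time: 7.85
eef_pos: [0.4569, 0.1818, 0.1805]
ee_rot: [-0.281, 2.975, -0.797]
ft_force: [-0.4, -1.1, -0.2]
opening: 0.0858
grasp_force: 0.0
```

```bash
python3 - <<'E'
from h import *
st(); delta(grip,Rg)
im,d,K,M=snap("wrist"); W=cloud(d,K,M); np.savez("w2.npz",d=d,K=K,M=M,W=W,im=im)
cv2.imwrite("pics/w2.png",cv2.resize(im[100:400,160:480],None,fx=2,fy=2))
L=(W-C)@S
k=(im.max(-1)<75)&(abs(L[...,0]+.09)<.05)&(L[...,1]>.08)&(L[...,1]<.22)&(L[...,2]>.07)&(L[...,2]<.14)&(d>.13)
P=L[k]
h=P@a_; t=np.percentile(h,90);f=P[abs(h-t)<.004]
print("knob",k.sum(),len(f),"h",np.percentile(h,[5,50,95]).round(4),"x",np.percentile(f[:,0],[.5,99.5]).round(4),"e",np.percentile(f@e_,[.5,99.5]).round(4))
m=np.zeros(k.shape,np.uint8); m[k]=1; v,u=np.nonzero(m); print("px",u.min(),u.max(),v.min(),v.max())
b=(abs(L[...,2]-.053)<.006)&(im[...,2]>im[...,0]*1.5)&(np.abs(L[...,:2])<.2).all(-1)
print("board ",np.percentile(L[b],[.5,99.5],axis=0).round(4).tolist())
E
```

```text
time 7.85
eef_pos [0.4569 0.1818 0.1805]
ee_rot [-0.2809  2.9746 -0.797 ]
ft_force [-0.3968 -1.0518 -0.1887]
moment [0.5486 0.1191 0.0012]
opening 0.0858
grasp_force 0.0
dpos tool mm [ 0.4  3.3 89.3]
rot tool deg [-0.  -0.2 -0.3]
knob 3636 2928 h [0.1647 0.1838 0.1851] x [-0.1037 -0.0588] e [0.0696 0.1152]
px 293 361 178 249
board  [[-0.1295, -0.1409, 0.048], [0.1234, 0.1487, 0.0571]]
```

View pics/w2.png

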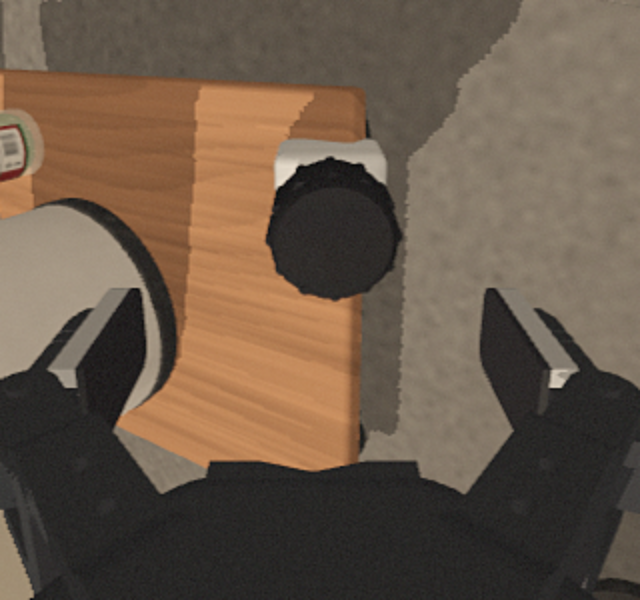

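The wrist view shows the whole knob face as a circle centred at crop px (333,230), between the open pads at (110,350) and (520,340). From the depth its centre is at stand x −0.082, e 0.091, h 0.168, so I correct the grip target by (−5, +3) mm and descend along the knob axis.

{"op": "play_rows", "data": {
  "moves": [-0.0046,0.006,0.015,0,0,0,0,0,0.02,0,0,0,0,0,0.02,0,0,0,0,0,0.02,0,0,0,0,0,0.01,0,0,0,0,0,0.004,0,0,0,0,0,0,0,0,0,0,0,0,0,0,0]
}}

```text
time: 8.7
eef_pos: [0.4691, 0.1467, 0.1006]
ee_rot: [-0.285, 2.973, -0.795]
ft_force: [-0.7, 0.2, -0.2]
opening: 0.0857
grasp_force: 0.0
```

```bash
sed -i 's/grip=.*/grip=C+S@(np.array([-.082,0,0])+.168*a_+.091*e_)/' h.py
python3 - <<'E'
from h import *
st(); delta(grip,Rg); print(np.round(telemetry.observe()["q"],2))
im,d,K,M=snap("wrist"); cv2.imwrite("pics/w3.png",cv2.resize(im[100:400,160:480],None,fx=2,fy=2))
E
```

```text
time 8.7
eef_pos [0.4691 0.1467 0.1006]
ee_rot [-0.2852  2.9727 -0.7945]
ft_force [-0.7147  0.1666 -0.2303]
moment [0.5466 0.1452 0.037 ]
opening 0.0857
grasp_force 0.0
dpos tool mm [ 0.8 -1.7  1.7]
rot tool deg [ 0.1  0.  -0.2]
[-0.99  0.57  0.43  2.04  0.34  0.81  0.9 ]
```

View pics/w3.png

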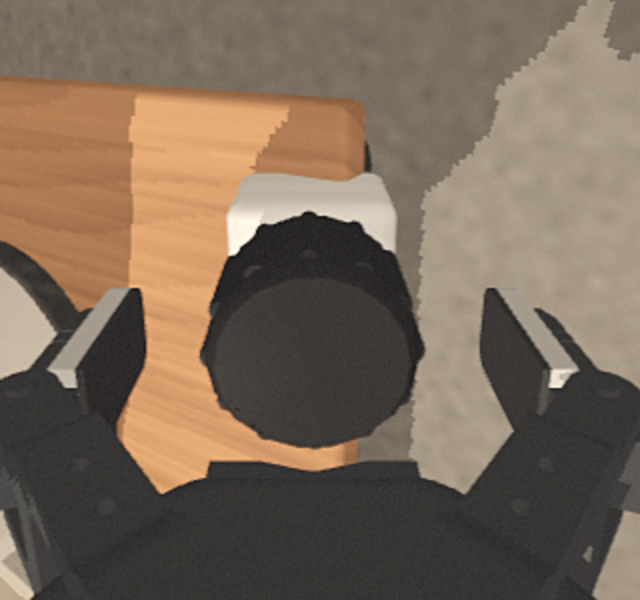

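The view shows the knob centred between the pads: knob edges at 202 and 423, pad inner edges at 145 and 482, so both midpoints are near 313. Closing gently.

{"op": "play_rows", "data": {
  "moves": [0,0,0.001,0,0,0,0,0,0,0,0,0,0,0,0,0,0,0,0,0,0,0,0,0,0,0,0,0,0,0],
  "hand": 0.5,
  "squeeze": 20
}}

```text
time: 9.25
eef_pos: [0.4688, 0.146, 0.0993]
ee_rot: [-0.286, 2.973, -0.796]
ft_force: [-1.8, 1.7, 3.6]
opening: 0.0492
grasp_force: 24.7
```

{"op": "play_rows", "data": {
  "moves": [0,0,0,0,0,0,0,0,0,0,0,0]
}}

```text
time: 9.45
eef_pos: [0.4687, 0.146, 0.0992]
ee_rot: [-0.286, 2.973, -0.796]
ft_force: [-1.4, 1.9, 3.6]
opening: 0.0493
grasp_force: 24.9
```

{"op": "play_rows", "data": {
  "moves": [0,0,0,0,0,5,0,0,0,0,0,5,0,0,0,0,0,5,0,0,0,0,0,5,0,0,0,0,0,0]
}}

```text
time: 9.95
eef_pos: [0.4688, 0.1465, 0.0991]
ee_rot: [0.228, 2.898, -0.749]
ft_force: [-0.5, 3.5, 3.3]
opening: 0.0491
grasp_force: 24.9
```

```bash
python3 - <<'E'
from h import *
st(); delta(grip,Rg); print(np.round(telemetry.observe()["q"],2))
E
```

```text
time 9.95
eef_pos [0.4688 0.1465 0.0991]
ee_rot [ 0.2283  2.898  -0.7488]
ft_force [-0.4671  3.4549  3.3017]
moment [ 0.7731  0.3147 -0.2155]
opening 0.0491
grasp_force 24.9082
dpos tool mm [-0.3 -2.4  0.3]
rot tool deg [  0.   -0.  -20.2]
[-1.06  0.59  0.52  2.05  0.28  0.79  0.61]
```

{"op": "play_rows", "data": {
  "moves": [0,0,0,0,0,5,0,0,0,0,0,5,0,0,0,0,0,5,0,0,0,0,0,5,0,0,0,0,0,5,0,0,0,0,0,5,0,0,0,0,0,5,0,0,0,0,0,0]
}}

```text
time: 10.75
eef_pos: [0.4695, 0.1474, 0.099]
ee_rot: [1.041, 2.587, -0.622]
ft_force: [-0.4, 4.5, 0.5]
opening: 0.0494
grasp_force: 24.8
```

{"op": "play_rows", "data": {
  "moves": [0,0,0,0,0,5,0,0,0,0,0,5,0,0,0,0,0,5,0,0,0,0,0,5,0,0,0,0,0,5,0,0,0,0,0,5,0,0,0,0,0,0,0,0,0,0,0,0]
}}

```text
time: 11.55
eef_pos: [0.4706, 0.1477, 0.0996]
ee_rot: [1.626, 2.169, -0.48]
ft_force: [1.8, 5.9, 4.7]
opening: 0.0492
grasp_force: 25.2
```

```bash
python3 - <<'E'
from h import *
st(); delta(grip,Rg); print(np.round(telemetry.observe()["q"],2))
E
```

```text
time 11.55
eef_pos [0.4706 0.1477 0.0996]
ee_rot [ 1.6263  2.1692 -0.4795]
ft_force [1.7606 5.8558 4.744 ]
moment [ 1.1446 -0.2838  0.3062]
opening 0.0492
grasp_force 25.1823
dpos tool mm [-2.6 -2.8  1.2]
rot tool deg [  0.3   0.1 -84.9]
[-1.28  0.69  0.82  2.06  0.    0.76 -0.26]
```

{"op": "play_rows", "data": {
  "moves": [0,0,0,0,0,0,0,0,0,0,0,0,0,0,0,0,0,0,0,0,0,0,0,0,0,0,0,0,0,0],
  "hand": 1
}}

```text
time: 12.05
eef_pos: [0.4686, 0.1454, 0.0991]
ee_rot: [1.632, 2.165, -0.486]
ft_force: [-0.7, 0.6, -0.3]
opening: 0.0857
grasp_force: 0.0
```

{"op": "play_rows", "data": {
  "moves": [0,0,-0.01,0,0,0,0,0,-0.02,0,0,0,0,0,-0.03,0,0,0,0,0,-0.03,0,0,0,0,0,-0.03,0,0,0,0,0,0,0,0,0,0,0,0,0,0,0]
}}

```text
time: 12.75
eef_pos: [0.4572, 0.2052, 0.2035]
ee_rot: [1.632, 2.166, -0.483]
ft_force: [0.3, 0.3, 0.6]
opening: 0.0856
grasp_force: 0.0
```

```bash
python3 - <<'E'
from h import *
st()
for n in("top",):
    im,d,K,M=snap(n); W=cloud(d,K,M)
    hsv=cv2.cvtColor(im,cv2.COLOR_BGR2HSV)
    m=(abs(W[...,2]-.053)<.012)&(hsv[...,1]>90)&(hsv[...,0]<22)
    m=cv2.morphologyEx(m.astype(np.uint8),cv2.MORPH_OPEN,np.ones((3,3)))
    nc,l,s,c=cv2.connectedComponentsWithStats(m); i=1+s[1:,4].argmax(); m=l==i
    print(m.sum(),cv2.minAreaRect(W[m][:,:2].astype(np.float32)))
down=R.from_matrix(S@np.array([[-1,0,0],[0,1,0],[0,0,-1.]]).T)
delta(press+[0,0,.127],down); print(np.round(telemetry.observe()["q"],2))
# rotate 30 about stand x from present tool
T=R.from_rotvec(telemetry.observe()["ee_rot"]); print("x axis of stand in tool",T.inv().apply(S[:,0]).round(3), "tilt-back only then dpos:")
T2=R.from_rotvec(S[:,0]*np.radians(30))*T
for r in (T2,R.from_rotvec(-S[:,0]*np.radians(30))*T):
    print(r.apply([0,0,1]).round(3), "dpos in that frame", (r.inv().apply(press+[0,0,.127]-telemetry.observe()["eef_pos"])*1e3).round(1), np.degrees((T.inv()*r).as_rotvec()).round(1))
E
```

```text
time 12.75
eef_pos [0.4572 0.2052 0.2035]
ee_rot [ 1.6316  2.166  -0.4833]
ft_force [0.3314 0.3039 0.5554]
moment [ 0.4807  0.0824 -0.0055]
opening 0.0856
grasp_force 0.0
3332 ((0.5811536312103271, 3.5822391510009766e-05), (0.2619515359401703, 0.2997923195362091), 11.259966850280762)
dpos tool mm [-114.8  -39.7   94.4]
rot tool deg [-24.3  22.2 -83.1]
[-1.44  0.55  0.92  1.96  0.07  1.03 -0.32]
x axis of stand in tool [-0.084  0.996 -0.001] tilt-back only then dpos:
[-0.002 -0.    -1.   ] dpos in that frame [-146.1  -42.4   22.9] [-2.5 29.9 -0. ]
[ 0.166 -0.85  -0.5  ] dpos in that frame [-52.  -34.3 140.6] [  2.5 -29.9   0. ]
```

The stand has not moved: the fit changed by less than 1 mm and 0.1°. Now I repeat the press test.

{"op": "play_rows", "data": {
  "moves": [0,0,0,-0.6,7.5,0,0,0,0,-0.6,7.5,0,0,0,0,-0.6,7.5,0,0,0,0,-0.6,7.4,0,-0.036,-0.01,0,0,0,0,-0.036,-0.01,0,0,0,0,-0.036,-0.01,0,0,0,0,-0.036,-0.01,0.02,0,0,0,0,0,0,0,0,0,0,0,0,0,0,0],
  "hand": 0
}}

```text
time: 13.8
eef_pos: [0.4573, 0.0538, 0.1823]
ee_rot: [-1.895, -2.502, 0.007]
ft_force: [0.2, 0.5, -0.2]
opening: -0.0001
grasp_force: 0.0
```

```bash
python3 - <<'E'
from h import *
st();delta(press+[0,0,.0185]); print(R.from_rotvec(telemetry.observe()["ee_rot"]).apply([0,0,1]))
E
```

```text
time 13.8
eef_pos [0.4573 0.0538 0.1823]
ee_rot [-1.8947 -2.5017  0.0066]
ft_force [ 0.1698  0.539  -0.2063]
moment [-0.0247 -0.0097 -0.0003]
opening -0.0001
grasp_force 0.0
dpos tool mm [ -1.2  -0.8 110.8]
[-0.00519694 -0.00132806 -0.99998561]
```

{"op": "play_rows", "data": {
  "moves": [-0.001,0,0.03,0,0,0,0,0,0.035,0,0,0,0,0,0.025,0,0,0,0,0,0.012,0,0,0,0,0,0.006,0,0,0,0,0,0.001,0,0,0,0,0,0,0,0,0,0,0,0,0,0,0]
}}

```text
time: 14.6
eef_pos: [0.459, 0.0545, 0.0751]
ee_rot: [-1.891, -2.507, 0.0]
ft_force: [0.9, 0.2, -0.2]
opening: 0.0003
grasp_force: 0.0
```

{"op": "play_rows", "data": {
  "moves": [0,0,0.001,0,0,0,0,0,0,0,0,0]
}}

```text
time: 14.8
eef_pos: [0.4585, 0.0544, 0.0736]
ee_rot: [-1.891, -2.507, 0.002]
ft_force: [-1.2, -0.5, -0.4]
opening: 0.0001
grasp_force: 0.0
```

{"op": "play_rows", "data": {
  "moves": [0,0,0.0005,0,0,0,0,0,0,0,0,0]
}}

```text
time: 15.0
eef_pos: [0.4583, 0.0542, 0.0727]
ee_rot: [-1.891, -2.506, 0.003]
ft_force: [-0.2, -0.1, -0.7]
opening: -0.0004
grasp_force: 0.0
```

{"op": "play_rows", "data": {
  "moves": [0,0,0.0005,0,0,0,0,0,0,0,0,0]
}}

```text
time: 15.2
eef_pos: [0.4582, 0.0542, 0.0721]
ee_rot: [-1.891, -2.506, 0.003]
ft_force: [-0.2, -0.2, -0.3]
opening: 0.0001
grasp_force: 0.0
```

{"op": "play_rows", "data": {
  "moves": [0,0,0.0005,0,0,0,0,0,0,0,0,0]
}}

```text
time: 15.4
eef_pos: [0.4582, 0.0541, 0.0716]
ee_rot: [-1.891, -2.506, 0.003]
ft_force: [-0.4, 0.3, 0.6]
opening: 0.0004
grasp_force: 0.0
```

{"op": "play_rows", "data": {
  "moves": [0,0,0.0005,0,0,0,0,0,0,0,0,0]
}}

```text
time: 15.6
eef_pos: [0.4582, 0.0542, 0.0711]
ee_rot: [-1.891, -2.506, 0.003]
ft_force: [0.7, -0.4, 0.0]
opening: -0.0001
grasp_force: 0.0
```

{"op": "play_rows", "data": {
  "moves": [0,0,0.0012,0,0,0,0,0,0,0,0,0]
}}

```text
time: 15.8
eef_pos: [0.4582, 0.0542, 0.0698]
ee_rot: [-1.891, -2.506, 0.003]
ft_force: [-0.6, -0.7, -0.4]
opening: 0.0002
grasp_force: 0.0
```

{"op": "play_rows", "data": {
  "moves": [0,0,0.0004,0,0,0,0,0,0,0,0,0]
}}

```text
time: 16.0
eef_pos: [0.4582, 0.0542, 0.0697]
ee_rot: [-1.891, -2.506, 0.003]
ft_force: [-0.3, 0.1, 3.0]
opening: 0.0001
grasp_force: 1.5
```

{"op": "play_rows", "data": {
  "moves": [0,0,0.0004,0,0,0,0,0,0,0,0,0]
}}

```text
time: 16.2
eef_pos: [0.4582, 0.0542, 0.0695]
ee_rot: [-1.891, -2.506, 0.002]
ft_force: [-2.0, -0.2, 7.5]
opening: -0.0003
grasp_force: 3.7
```

{"op": "play_rows", "data": {
  "moves": [0,0,0.0004,0,0,0,0,0,0,0,0,0]
}}

```text
time: 16.4
eef_pos: [0.4582, 0.0542, 0.0693]
ee_rot: [-1.891, -2.505, 0.002]
ft_force: [-3.4, -0.2, 12.2]
opening: -0.0
grasp_force: 5.5
```

{"op": "play_rows", "data": {
  "moves": [0,0,0.0004,0,0,0,0,0,0,0,0,0]
}}

```text
time: 16.6
eef_pos: [0.4582, 0.0542, 0.0692]
ee_rot: [-1.891, -2.505, 0.002]
ft_force: [-4.8, -0.3, 15.0]
opening: -0.0003
grasp_force: 7.4
```

{"op": "play_rows", "data": {
  "moves": [0,0,0.0004,0,0,0,0,0,0,0,0,0]
}}

```text
time: 16.8
eef_pos: [0.4582, 0.0542, 0.069]
ee_rot: [-1.891, -2.505, 0.001]
ft_force: [-6.0, 0.7, 18.0]
opening: 0.0002
grasp_force: 9.3
```

The board is now firm from first contact: 0.4 mm under 10 N, with no give-way. Its firm level rose 3.5 mm, which is about 4.3 mm at the foot, as intended. Retreating now.

{"op": "play_rows", "data": {
  "moves": [0,0,-0.01,0,0,0,0,0,-0.03,0,0,0,0,0,-0.04,0,0,0,0,0,-0.04,0,0,0,0,0,-0.03,0,0,0,0,0,0,0,0,0,0,0,0,0,0,0]
}}

```text
time: 17.5
eef_pos: [0.4587, 0.0547, 0.2183]
ee_rot: [-1.89, -2.507, 0.0]
ft_force: [-0.7, 0.3, -0.2]
opening: -0.0001
grasp_force: 0.0
```

```bash
python3 - <<'E'
from h import *
st(); im,d,K,M=snap("side"); cv2.imwrite("pics/side2.png",im)
E
```

```text
time 17.5
eef_pos [0.4587 0.0547 0.2183]
ee_rot [-1.8904e+00 -2.5068e+00  2.0000e-04]
ft_force [-0.6514  0.2839 -0.2204]
moment [-0.0186  0.0813 -0.0013]
opening -0.0001
grasp_force 0.0
```

View pics/side2.png

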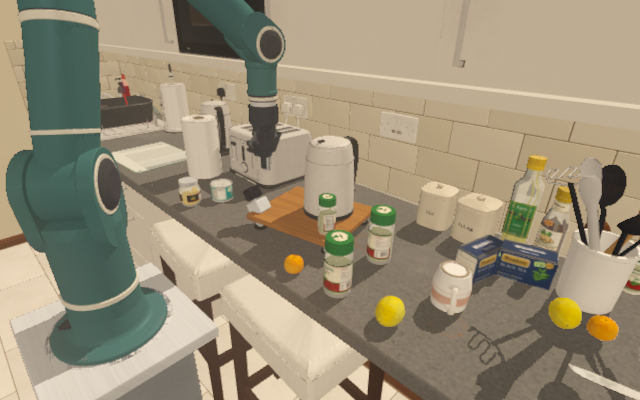

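The picture shows the kettle (330,175) and spice jar (327,213) still on the stand, everything around it in its old place, and the gripper free at (263,140). Handing in.

```bash
python3 -c "
from cell import bot; print(bot.job_done())"
```

```text
the job is handed in; nothing more can be done
None
```

I turned the knob 85° clockwise, lowering the front left foot about 4.4 mm; the stand is now firm when pressed and has not moved, nothing around it was disturbed, and the job is handed in (no verdict was returned).

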